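Pack seven sample tins into a round tray

TASK

Get the two sample tins that stand outside into the round tray with the other five, so that all seven stand close together, one in the middle and six round it, and none sticks out through the tray's mouth beyond the line of its wall. Slide the tins flat over the worktop without lifting or tipping them, and leave the capped bottle and the beaker where they stand.

Things in the scene. Friction and masses are not known exactly. Their poses are not given: they have to be found in the camera images.
- tray_centre (a point): Centre of the round steel tray, at worktop height; its x axis points from the mouth to the far side, z up. The tray is fixed. Upright round wall: inner radius 87 mm, outer 91 mm, 23 mm high with its rolled edge. The floor is thin sheet level with the worktop, so tins slide in without a step. A wire handle sticks out 20 mm opposite the mouth.
- tray_mouth (a point): Middle of the tray's mouth, at worktop height, 87 mm from the centre; the mouth faces roughly -y (right), up to 0.32 rad either way. The wall is missing for 42 degrees to either side of this point (opening about 116 mm across) and ends in rounded posts of 4 mm radius.
- tin1_mid (a point): Aluminium sample tin with a fitted lid, 56 mm in diameter and 26 mm high, 60 to 130 g; point at its centre, 13 mm above its foot. Starts in the middle of the tray.
- tin2_mid (a point): Aluminium sample tin with a fitted lid, 56 mm in diameter and 26 mm high, 60 to 130 g; point at its centre, 13 mm above its foot. Starts on the far side of the tray, against the wall (60, 0 or -60 degrees from the direction opposite the mouth), about 58 mm from the tray's centre.
- tin3_mid (a point): Aluminium sample tin with a fitted lid, 56 mm in diameter and 26 mm high, 60 to 130 g; point at its centre, 13 mm above its foot. Starts on the far side of the tray, against the wall (60, 0 or -60 degrees from the direction opposite the mouth), about 58 mm from the tray's centre.
- tin4_mid (a point): Aluminium sample tin with a fitted lid, 56 mm in diameter and 26 mm high, 60 to 130 g; point at its centre, 13 mm above its foot. Starts on the far side of the tray, against the wall (60, 0 or -60 degrees from the direction opposite the mouth), about 58 mm from the tray's centre.
- tin5_mid (a point): Aluminium sample tin with a fitted lid, 56 mm in diameter and 26 mm high, 60 to 130 g; point at its centre, 13 mm above its foot. Starts in the tray in one of the two places beside the mouth, 60 degrees to the left or right of the mouth direction and about 58 mm from the tray's centre. The place opposite it, 60 degrees to the other side, and the place in the mouth itself are empty.
- tin6_mid (a point): Aluminium sample tin with a fitted lid, 56 mm in diameter and 26 mm high, 60 to 130 g; point at its centre, 13 mm above its foot. Starts outside on the worktop, the nearer of the two to the tray's mouth.
- tin7_mid (a point): Aluminium sample tin with a fitted lid, 56 mm in diameter and 26 mm high, 60 to 130 g; point at its centre, 13 mm above its foot. Starts outside on the worktop, farther to the right of the tray.
- capped_bottle_mid (a point): Small amber bottle with a white cap, 33 mm in diameter, 73 mm high, standing loose to the right of the tins; bystander. Point 36 mm above its foot, on its axis.
- beaker_mid (a point): Small clear beaker, about 57 mm across, 62 mm high, standing loose behind and to the right of the tins; bystander. Point 31 mm above its foot, on its axis.
There are look-alikes about, which are no part of the job. What is shaped like the part that bears tin6_mid but orange or purple is not meant.

How it is judged:
By the outcome, as a careful person would: the job done as asked, in the order asked, and still so for the second after the job is handed in, with the robot touching nothing.
It also fails if it takes over 61 s, if anything falls off the work surface, if the arm or the gripper's body presses on something with over 40 N, if the wrist force passes 120 N, or if a joint passes its speed limit or range.

ROBOT

A 6-joint arm with a two-finger parallel gripper is mounted at the origin on a cart in front of the work surface, level with it; the furniture and walls round the work are solid. World frame = base frame: x ahead of the robot, y to its left, z up, the work surface at z = 0. Lengths are in m, angles in rad, forces in N, time in s.
With the tool pointing down it reaches from about 0.35 to 0.975 m from the base axis. Payload 4.9 kg.
Tool frame: the origin (TCP) lies between the finger pads; the fingertips stand 14 mm ahead of it and the grasp point (between the pads) lies 5 mm behind it (manip.finger_overhang is the distance from the TCP to the fingertips, in m); z points along the fingers, y is the line along which they close (so a half turn about z gives the same grasp; the last joint's range is limited). The gripper opens to 85 mm and grips with 20 to 120 N. Pads are 22 mm wide; open, the fingers measure 114 mm over their backs; the gripper's body (76 mm by 85 mm) begins 54 mm behind the grasp point. The pads swing forward as they close: fully open they stand 13 mm farther back than shut.
Start: joints at [-1.302, 0.053, 1.613, -0, 1.476, -0.119], TCP at [0.236, -0.579, 0.245] pointing down, gripper open.
Joint ranges: [-3.01, 3.01], [-1.01, 2.22], [0.06, 2.58], [-1.02, 4.17], [0.09, 2.62], [-3.14, 3.14]. Speed limits (rad/s): [2.57, 2.57, 3.14, 3.14, 3.14, 3.14].

INTERFACE

Orientations are given as a unit quaternion [w, x, y, z].
In Python, from plant import manip, grab_frame gives the robot as it stands.
- The arm moves only by the tool servo_tool, never from a script. Its argument "deltas" is a list that holds one entry, the list of rows, each a list of 5 numbers: the opening in per cent of the stroke, from 0 (shut) to 100 (fully open), then the shift along the world's x, y, z in m, then the turn about the world's z in degrees. A call has exactly 8 rows; each row shifts and turns the commanded pose from where the row before left it; what a row does not reach is not made up. A row lasts 1/10 s, in which the tool goes at most 50 mm and 8.59 degrees, less where a joint would pass 70% of its speed; a pose out of reach is approached as far as the arm can. A call is refused whole if a number of a shift passes 0.05 or a number of a turn 8.59, either way. A call with a gripper value outside its range is refused whole. The fingers move at their own pace and stop on an object; the grip force is fixed at half the most. Time passes only in rows, so rows that do not move let the fingers close, or fill a call up. It gives the time, the measured TCP pose, the force, the opening and the grip force at its end, in the units of the state.
- manip.state(): the state, without advancing time (a new reading comes with each control period).
- grab_frame(name): name is "scene" or "top" or "wrist"; returns a dict with "pixels" (384x512x3 uint8, red, green, blue), "z_map" (384x512 float32, m along the optical axis (not along the pixel's ray), 0 where there is no reading), "fx", "fy", "cx", "cy" (pixels), "rvec" (rotation vector, rad) and "tvec" (3), from world to camera coordinates, as OpenCV has them; the wrist camera has in their place "T_tool_cam" (4x4, takes a point from camera to tool coordinates, whose origin is the TCP and whose axes are the flange's). Camera axes: x right, y down, z forward; pixel columns grow to the right and rows downward; lengths in m; the calibration is good to about 2 mm. A picture is of the moment at which its call begins: read the wrist's pose just before it.
- manip.job_done(): hands the job in; it is judged then, once.
The state is a dict: "time": time; "joint_pos": joint angles; "joint_vel": joint speeds; "joint_efforts": joint torques, N m; "tool_pos": TCP position; "tool_rot": TCP orientation; "contact_force": force on the tool from outside, world axes, zero at the start; "ft_torque": the same for the moment, N m; "gripper_width": opening from 0.0 (shut) to 1.0 (fully open); "grasp_force": force on a finger pad.
Only numpy, scipy, OpenCV 4.12 (cv2) and the standard library are available. Lean on these libraries where they do the work, as an engineer would, in place of code of your own. Each camera call takes 0.05 s, during which the arm holds its last target. There are 200 camera calls.

## Working session

There is one attempt and no reset: what is moved stays moved. The work goes in short steps, Python scripts to look and compute and a tool call to move; the robot and the scene stay as the last step left them, time stands still between calls to the robot, and variables do not carry over. Pictures are saved under pics/ and viewed, at most 13 in all, crops included, and the job is handed in when it is done.

Besides the shell and the picture viewer there is one more tool, called after "Request:" as name(argument=value, ...), one argument or row to a line, values as JSON. servo_tool: Moves the arm, as the interface text tells. Its arguments: {"type":"object","properties":{"deltas":{"type":"array"}},"required":["deltas"]}

```bash
mkdir -p pics; ls; cat > h.py <<'E'
import numpy as np,cv2
from plant import manip,grab_frame
def cam(f):
    R=cv2.Rodrigues(np.array(f["rvec"],float))[0]; return R,np.array(f["tvec"],float).ravel()
def ray(f,u,v,z):
    R,t=cam(f); d=R.T@np.array([(u-f["cx"])/f["fx"],(v-f["cy"])/f["fy"],1.]); o=-R.T@t
    return o+d*(z-o[2])/d[2]
def save(n,img): cv2.imwrite("pics/"+n,cv2.cvtColor(img,cv2.COLOR_RGB2BGR))
E
python3 - <<'E'
from h import *
import pickle
for n in("top","scene"):
    f=grab_frame(n); pickle.dump(f,open(n+".pkl","wb")); save(n+".png",f["pixels"])
    R,t=cam(f); print(n,-R.T@t,R.round(2).tolist(),f["fx"])
s=manip.state();print(s)
E
```

```text
pics
top [ 0.3831048  -0.02052635  1.12239163] [[0.01, -1.0, 0.01], [-0.98, -0.01, -0.2], [0.2, -0.01, -0.98]] 353.86438235675723
scene [ 0.15962452 -0.94137414  0.86274414] [[0.89, -0.46, -0.01], [-0.29, -0.55, -0.78], [0.36, 0.7, -0.62]] 394.16348868988894
{'time': 0.1, 'joint_pos': array([-1.30202768e+00,  5.33367837e-02,  1.61413912e+00, -2.58721830e-05,
        1.47601799e+00, -1.19026870e-01]), 'joint_vel': array([-0.00074629, -0.00062222, -0.00110349, -0.00105084,  0.00070272,
       -0.00109319]), 'joint_efforts': array([-5.50532077e-04, -3.94900274e+01, -3.71363854e+01, -1.78148089e-04,
        3.90494184e-03, -5.31832370e-06]), 'tool_pos': array([ 0.23617807, -0.57807935,  0.24416795]), 'tool_rot': array([-9.46992411e-04,  9.81259969e-01,  1.92686193e-01, -8.39479855e-05]), 'contact_force': array([ 0.22177198,  0.07990563, -0.64040143]), 'ft_torque': array([ 0.05052236, -0.04765443, -0.03803847]), 'grasp_force': 0.0, 'gripper_width': 0.998603831357103}
```

View pics/top.png

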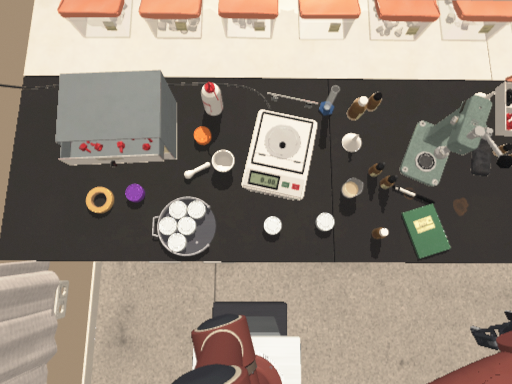

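View pics/scene.png

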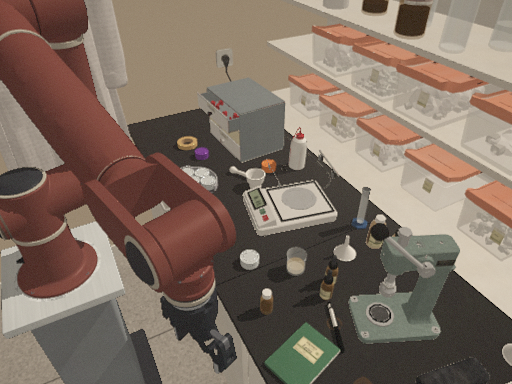

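Top view: the tray is at about (187,226) with white tins at (178,210), (196,210), (168,226), (187,226) and (177,242). The outside candidates are white at (273,226), which I take as tin6, and white at (325,222), tin7. The look-alikes are orange (203,135), purple (134,193) and the mortar (223,161). The beaker is at (352,188) and the bottle at (380,233). I'll check this in a close crop.

```bash
python3 - <<'E'
from h import *
import pickle
f=pickle.load(open("top.pkl","rb"))
c=f["pixels"][175:265,145:400]; save("crop.png",cv2.resize(c,None,fx=3.1,fy=3.1,interpolation=cv2.INTER_CUBIC))
for n,u,v,z in [("tray",187,226,.02),("t6",273,226,.026),("t7",325,222,.026),("bot",380,233,.07),("beak",352,188,.06)]: print(n,ray(f,u,v,z).round(3))
E
```

```text
tray [0.477 0.187 0.02 ]
t6 [ 0.478 -0.079  0.026]
t7 [ 0.491 -0.241  0.026]
bot [ 0.455 -0.394  0.07 ]
beak [ 0.593 -0.32   0.06 ]
```

View pics/crop.png

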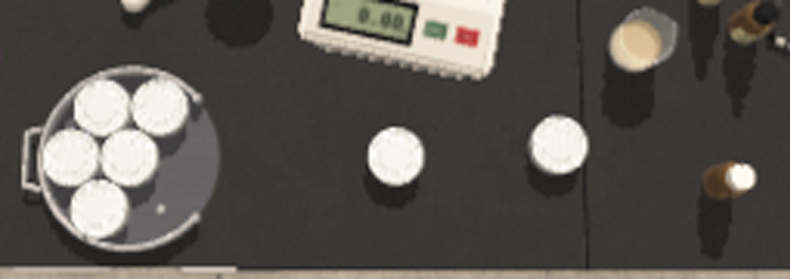

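The crop confirms it. Tins 1–5 are in the tray (crop 130,157; 70,157; 102,107; 98,208; 160,106). The mouth opens straight to the right, and the empty slots are at the mouth and the lower right (near side). Tin6 is at crop (396,156) and tin7 at (558,145). I'll push each tin with the narrowly opened fingers as a V.

Request:
servo_tool(
  deltas=[
    [[24,0.02,0.036,0,8.5],[24,0.02,0.036,0,8.5],[24,0.02,0.036,0,8.5],[24,0.02,0.036,0,8.5],[24,0.02,0.036,0,8.5],[24,0.02,0.036,0,8.5],[24,0.02,0.036,0,8.5],[24,0.02,0.036,0,8.3]],
  ],
)

```text
time: 0.9
tool_pos: [0.3966, -0.2888, 0.2448]
tool_rot: [-0.0, 0.705, 0.709, 0.0]
contact_force: [0.8, -0.2, -0.2]
gripper_width: 0.24
grasp_force: 0.0
```

Request:
servo_tool(
  deltas=[
    [[24,0.0205,0.036,0,0],[24,0.0205,0.036,0,0],[24,0.0205,0.036,0,0],[24,0.0205,0.036,0,0],[24,0,0,0,0],[24,0,0,0,0],[24,0,0,0,0],[24,0,0,0,0]],
  ],
)

```text
time: 1.7
tool_pos: [0.4778, -0.1476, 0.2451]
tool_rot: [-0.0, 0.708, 0.707, -0.0]
contact_force: [0.0, -0.3, -0.2]
gripper_width: 0.24
grasp_force: 0.0
```

```bash
python3 - <<'E'
from h import *
from scipy.spatial.transform import Rotation as Ro
s=manip.state(); f=grab_frame("wrist"); print(s["tool_pos"],s["tool_rot"],f["T_tool_cam"])
import pickle; pickle.dump((s,f),open("w1.pkl","wb"))
save("w1.png",f["pixels"])
E
```

```text
[ 0.47783882 -0.14760619  0.2451253 ] [-9.34200698e-05  7.07657590e-01  7.06555523e-01 -1.43189380e-04] [[-6.55883228e-05 -9.52519963e-01 -3.04476135e-01  7.79640269e-02]
 [ 9.99999967e-01 -1.38341704e-04  2.17373077e-04 -1.48903004e-03]
 [-2.49173942e-04 -3.04476111e-01  9.52519940e-01 -1.29332438e-01]
 [ 0.00000000e+00  0.00000000e+00  0.00000000e+00  1.00000000e+00]]
```

View pics/w1.png

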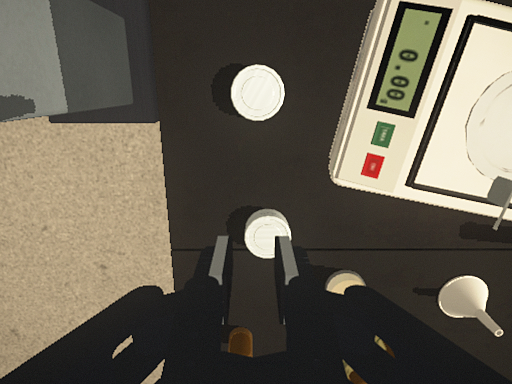

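Wrist view: tin6 is at (258,93) and tin7 at (268,237), between the fingertips in perspective, with the scale to the right. I'll compute their positions.

```bash
cat >> h.py <<'E'
from scipy.spatial.transform import Rotation as Ro
def wray(s,f,u,v,z):
    q=s["tool_rot"]; R=Ro.from_quat([q[1],q[2],q[3],q[0]]).as_matrix(); T=f["T_tool_cam"]
    o=s["tool_pos"]+R@T[:3,3]; d=R@T[:3,:3]@np.array([(u-f["cx"])/f["fx"],(v-f["cy"])/f["fy"],1.])
    return o+d*(z-o[2])/d[2]
E
python3 - <<'E'
from h import *
import pickle
s,f=pickle.load(open("w1.pkl","rb"))
print(wray(s,f,258,93,.026),wray(s,f,268,234,.026),wray(s,f,220,238,.245),f["fx"])
t=pickle.load(open("top.pkl","rb"))
for n,x,y in [("t1",130,157),("far",70,157),("ful",102,107),("low",98,208),("t5",160,106),("t6",396,156),("t7",558,145),("tray",128.5,158),("p+",200,97),("p-",196,217)]:
    print(n,ray(t,145+(x-1)/3.1,175+(y-1)/3.1,.025).round(4))
E
```

```text
[ 0.48150859 -0.07608215  0.026     ] [ 0.49380664 -0.23583994  0.026     ] [ 0.46179006 -0.13328211  0.245     ] 323.50224803836403
t1 [0.4782 0.1874 0.025 ]
far [0.4778 0.247  0.025 ]
ful [0.5281 0.2178 0.025 ]
low [0.4278 0.2167 0.025 ]
t5 [0.5295 0.1597 0.025 ]
t6 [ 0.4809 -0.0776  0.025 ]
t7 [ 0.493  -0.2401  0.025 ]
tray [0.4772 0.1889 0.025 ]
p+ [0.5389 0.1198 0.025 ]
p- [0.4196 0.1198 0.025 ]
```

Request:
servo_tool(
  deltas=[
    [[24,0.003,0,-0.033,0],[24,0,0,-0.033,0],[24,0,0,-0.033,0],[24,0,0,-0.033,0],[24,0,0,-0.033,0],[24,0,0,-0.033,0],[24,0,0,-0.022,0],[24,0,0,-0.006,0]],
  ],
)

```text
time: 2.55
tool_pos: [0.4788, -0.1464, 0.0163]
tool_rot: [-0.003, 0.708, 0.707, -0.001]
contact_force: [-0.9, 0.5, -0.4]
gripper_width: 0.239
grasp_force: 0.0
```

Request:
servo_tool(
  deltas=[
    [[24,0.001,0.012,0,0],[24,0,0.012,0,0],[24,0,0.01,0,0],[24,0,0.013,0,0],[24,0,0.016,0,0],[24,0,0.018,0,0],[24,0,0.018,0,0],[24,0,0.018,0,0]],
  ],
)

```text
time: 3.35
tool_pos: [0.4834, -0.0286, 0.0208]
tool_rot: [0.002, 0.707, 0.708, 0.001]
contact_force: [-0.1, -1.4, 1.7]
gripper_width: 0.242
grasp_force: 1.1
```

Request:
servo_tool(
  deltas=[
    [[24,0,0.018,0,0],[24,0,0.018,0,0],[24,0,0.016,0,0],[24,0,0.014,0,0],[24,0,0.012,0,0],[24,0,0.01,0,0],[24,0,0.007,0,0],[24,0,0.004,0,0]],
  ],
)

```text
time: 4.15
tool_pos: [0.4824, 0.0699, 0.0193]
tool_rot: [0.0, 0.707, 0.707, -0.0]
contact_force: [-0.0, -2.2, 2.4]
gripper_width: 0.238
grasp_force: 1.2
```

```bash
python3 - <<'E'
from h import *
import pickle
s=manip.state(); f=grab_frame("top"); t=f; pickle.dump(f,open("top2.pkl","wb")); print(s["tool_pos"],s["contact_force"])
w=grab_frame("wrist");pickle.dump((s,w),open("w2.pkl","wb"))
a=cv2.resize(f["pixels"][180:265,145:245],None,fx=4,fy=4,interpolation=cv2.INTER_CUBIC)
b=cv2.resize(w["pixels"],(400,300)); a=a[:300]
b=np.vstack([b,np.zeros((340-300,400,3),np.uint8)])[:340] 
a=cv2.resize(f["pixels"][180:265,145:245],None,fx=4,fy=4,interpolation=cv2.INTER_CUBIC)
save("p2.png",np.hstack([a,b]))
E
```

```text
[0.48236592 0.06990958 0.01933972] [-0.0238873  -2.24732111  2.38202876]
```

View pics/p2.png

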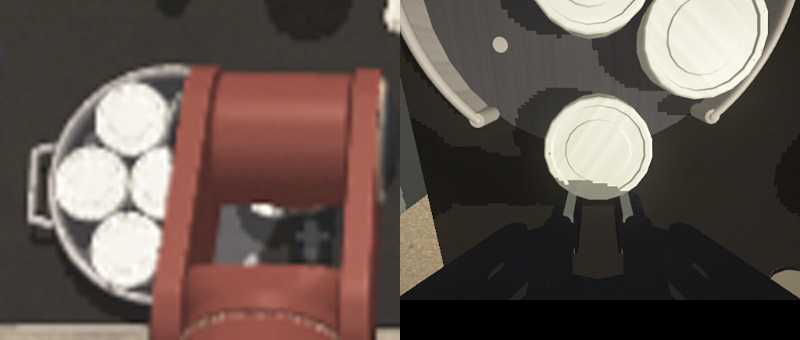

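The wrist half shows tin6 seated in the V at about (198,147), the mouth posts at (84,117) and (313,117), t5 at (302,45) and the empty slot at the upper left. A small spot shows in that slot at (100,44).

```bash
python3 - <<'E'
from h import *
import pickle
s,f=pickle.load(open("w2.pkl","rb"))
k=1.28
for n,x,y,z in [("t6",198,146,.026),("pL",84,117,.022),("pR",313,117,.022),("t5",302,45,.026),("dot",100,44,0)]: print(n,wray(s,f,x*k,y*k,z).round(4))
z=f["z_map"]; print(z[50:62,116:142:3].round(4))
E
```

```text
t6 [0.481  0.1099 0.026 ]
pL [0.4233 0.124  0.022 ]
pR [0.5392 0.1241 0.022 ]
t5 [0.5278 0.1576 0.026 ]
dot [0.4275 0.1601 0.    ]
[[0.1359 0.136  0.1345 0.1359 0.136  0.1364 0.1353 0.1356 0.1353]
 [0.1354 0.1367 0.1364 0.1362 0.1359 0.1355 0.1356 0.1357 0.1365]
 [0.1366 0.1373 0.135  0.1356 0.1364 0.1352 0.1363 0.1359 0.1345]
 [0.     0.1354 0.1355 0.1357 0.1358 0.1362 0.1362 0.1364 0.1372]
 [0.138  0.1357 0.1355 0.1362 0.1361 0.136  0.135  0.136  0.1363]
 [0.135  0.1361 0.1362 0.1365 0.1373 0.1354 0.1363 0.1359 0.1361]
 [0.1361 0.1374 0.1361 0.1369 0.1355 0.1366 0.136  0.1365 0.1354]
 [0.1374 0.137  0.1363 0.137  0.1361 0.1363 0.1363 0.1363 0.137 ]
 [0.1367 0.1366 0.1363 0.1369 0.1369 0.1365 0.1361 0.1372 0.1373]
 [0.1357 0.1365 0.1362 0.1375 0.1371 0.1356 0.1379 0.1365 0.1377]
 [0.138  0.1377 0.1366 0.1363 0.1371 0.1376 0.1367 0.1354 0.1366]
 [0.1372 0.1369 0.138  0.1372 0.1364 0.1375 0.1376 0.1359 0.1369]]
```

Request:
servo_tool(
  deltas=[
    [[24,-0.001,0.004,0,0],[24,0,0.006,0,0],[24,0,0.004,0,0],[24,0,0.002,0,0],[24,0,-0.015,0,0],[10,0,-0.025,0,0],[10,0.01,0,0,8.2],[10,0.02,0,0,8.2]],
  ],
)

```text
time: 5.05
tool_pos: [0.5104, 0.0452, 0.0187]
tool_rot: [-0.001, 0.597, 0.802, -0.0]
contact_force: [-0.3, -0.3, -0.4]
gripper_width: 0.099
grasp_force: 0.0
```

Request:
servo_tool(
  deltas=[
    [[10,0.016,0,0,8.2],[10,0,0,0,8.2],[10,0,0,0,8.2],[10,0,0.01,0,8.2],[10,0,0.02,0,8.2],[10,0,0.015,0,0],[10,0,0.005,0,0],[10,0,0,0,0]],
  ],
)

```text
time: 5.85
tool_pos: [0.5272, 0.0961, 0.0192]
tool_rot: [-0.0, 0.281, 0.96, -0.0]
contact_force: [0.8, -0.5, -0.7]
gripper_width: 0.101
grasp_force: 0.0
```

```bash
python3 - <<'E'
from h import *
import pickle
s=manip.state(); w=grab_frame("wrist");pickle.dump((s,w),open("w3.pkl","wb")); print(s["tool_pos"],s["tool_rot"],s["contact_force"],s["joint_pos"])
save("w3.png",w["pixels"])
E
```

```text
[0.52721815 0.0961275  0.01921328] [-6.37129861e-05  2.80722856e-01  9.59788868e-01 -5.99986541e-05] [ 0.80597318 -0.52677574 -0.70628415] [ 4.14826707e-02  9.94969822e-02  1.97373661e+00 -8.31311308e-05
  1.06851821e+00 -9.60179292e-01]
```

View pics/w3.png

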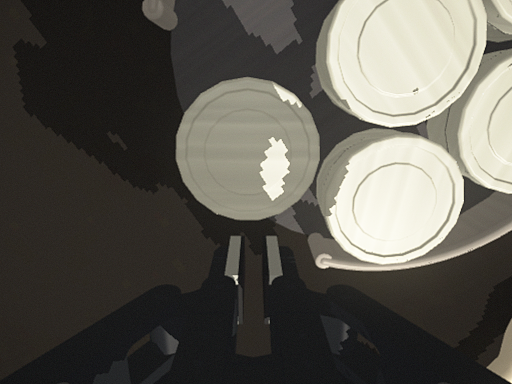

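The wrist view shows tin6 at (248,149) straight ahead of the fingers, t5 at (391,195), the right post at (323,262) and the left post at (158,12).

```bash
python3 - <<'E'
from h import *
import pickle
s,f=pickle.load(open("w3.pkl","rb"))
for n,x,y,z in [("t6",248,149,.026),("pL",158,12,.022),("pR",323,262,.022),("t5",391,195,.026),("t1",401,60,.026)]: print(n,wray(s,f,x,y,z).round(4))
E
```

```text
t6 [0.4782 0.1242 0.026 ]
pL [0.4213 0.1235 0.022 ]
pR [0.539  0.1243 0.022 ]
t5 [0.5246 0.1623 0.026 ]
t1 [0.4807 0.1868 0.026 ]
```

Request:
servo_tool(
  deltas=[
    [[10,-0.01,0.006,0,0],[10,-0.01,0.006,0,0],[10,-0.011,0.007,0,-1.5],[10,-0.011,0.007,0,-1.5],[10,-0.01,0.006,0,0],[10,-0.008,0.005,0,0],[10,-0.005,0.003,0,0],[10,-0.003,0.002,0,0]],
  ],
)

```text
time: 6.7
tool_pos: [0.4596, 0.1378, 0.0196]
tool_rot: [0.001, 0.305, 0.952, 0.0]
contact_force: [5.5, 0.3, -0.4]
gripper_width: 0.1
grasp_force: 2.3
```

```bash
python3 - <<'E'
from h import *
import pickle
s=manip.state(); w=grab_frame("wrist");pickle.dump((s,w),open("w4.pkl","wb")); print(s["tool_pos"],s["tool_rot"],s["contact_force"])
save("w4.png",w["pixels"])
E
```

```text
[0.45956611 0.13778302 0.01958382] [1.02812925e-03 3.05325051e-01 9.52247533e-01 4.38446856e-04] [ 5.45746454  0.27804904 -0.36853508]
```

View pics/w4.png

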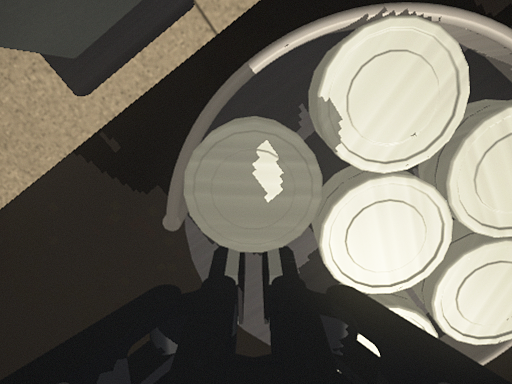

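Tin6 is now at (253,185), touching the wall at the left. The lower tin is at (390,92), the centre tin at (384,231) and the post at (170,222).

```bash
python3 - <<'E'
from h import *
import pickle
s,f=pickle.load(open("w4.pkl","rb"))
for n,x,y,z in [("t6",253,183,.026),("pL",171,222,.022),("low",390,91,.026),("t1",384,230,.026),("far",505,175,.026),("t?",490,288,.026)]: print(n,wray(s,f,x,y,z).round(4))
E
```

```text
t6 [0.4242 0.1619 0.026 ]
pL [0.419  0.1228 0.022 ]
low [0.4248 0.2226 0.026 ]
t1 [0.4725 0.1943 0.026 ]
far [0.4793 0.2444 0.026 ]
t? [0.5247 0.219  0.026 ]
```

Request:
servo_tool(
  deltas=[
    [[10,0.01,-0.012,0,0],[10,0.01,-0.025,0,0],[24,0,-0.03,0.01,-7.8],[24,0,-0.03,0.03,-7.8],[24,0,-0.04,0.04,-7.8],[24,0,-0.05,0.01,-7.8],[24,0,-0.05,0,-7.8],[24,0.003,-0.05,0,-7.8]],
  ],
)

```text
time: 7.55
tool_pos: [0.4822, -0.1468, 0.1052]
tool_rot: [0.0, 0.661, 0.751, 0.0]
contact_force: [0.8, -0.2, -0.2]
gripper_width: 0.238
grasp_force: 0.0
```

Request:
servo_tool(
  deltas=[
    [[24,0,-0.045,0,-7.7],[24,0.004,-0.045,0,0],[24,0.0,-0.035,0,0],[24,0.0,-0.016,0,0],[24,0.006,-0.007,0,0],[24,0,0,0,0],[24,0,0,0,0],[24,0,0,0,0]],
  ],
)

```text
time: 8.35
tool_pos: [0.4924, -0.2904, 0.1042]
tool_rot: [-0.0, 0.707, 0.707, 0.0]
contact_force: [-0.7, 1.3, 0.3]
gripper_width: 0.24
grasp_force: 0.0
```

```bash
python3 - <<'E'
from h import *
import pickle
s=manip.state(); w=grab_frame("wrist");pickle.dump((s,w),open("w5.pkl","wb")); print(s["tool_pos"],s["tool_rot"],s["contact_force"])
f=grab_frame("top");pickle.dump(f,open("top5.pkl","wb"))
b=cv2.resize(w["pixels"],(400,300));a=cv2.resize(f["pixels"][185:260,145:245],(400,300),interpolation=cv2.INTER_CUBIC)
save("w5.png",np.hstack([a,b]))
E
```

```text
[ 0.49240415 -0.29037618  0.10419292] [-4.61319469e-04  7.06952258e-01  7.07261117e-01  6.31306627e-05] [-0.70831141  1.31637861  0.2819426 ]
```

View pics/w5.png

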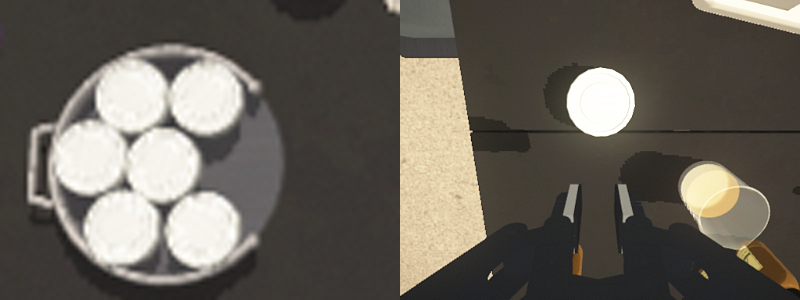

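The tray half shows six tins seated well: t5 (206,95), t6 (202,230), centre (163,165). The mouth slot is free. The wrist half shows tin7 ahead at (201,102) and the beaker clear to the right.

```bash
python3 - <<'E'
from h import *
import pickle
s,f=pickle.load(open("w5.pkl","rb")); print(wray(s,f,201*1.28,102*1.28,.026))
t=pickle.load(open("top5.pkl","rb"))
for n,x,y in [("t5",206,95),("t6",202,230),("t1",163,165),("p+",256,87),("p-",250,240)]: print(n,ray(t,145+x/4-.4,185+y/4-.4,.025).round(4))
E
```

```text
[ 0.49354426 -0.23907241  0.026     ]
t5 [0.5311 0.1603 0.025 ]
t6 [0.4271 0.1592 0.025 ]
t1 [0.4765 0.1913 0.025 ]
p+ [0.5377 0.1216 0.025 ]
p- [0.4198 0.1223 0.025 ]
```

Request:
servo_tool(
  deltas=[
    [[24,0.0,-0.007,-0.02,0],[24,0,0,-0.02,0],[24,0,0,-0.022,0],[24,0,0,-0.015,0],[24,0,0,-0.005,0],[24,0,0,-0.003,0],[24,0,0.005,0,0],[24,0,0.01,0,0]],
  ],
)

```text
time: 9.25
tool_pos: [0.4931, -0.2843, 0.0207]
tool_rot: [0.001, 0.708, 0.706, 0.0]
contact_force: [0.5, 0.2, 0.4]
gripper_width: 0.239
grasp_force: 0.0
```

Request:
servo_tool(
  deltas=[
    [[24,0,0.01,0,0],[24,0,0.012,0,0],[24,-0.001,0.015,0,0],[24,-0.001,0.018,0,0],[24,-0.001,0.02,0,0],[24,-0.001,0.02,0,0],[24,-0.001,0.02,0,0],[24,-0.001,0.02,0,0]],
  ],
)

```text
time: 10.05
tool_pos: [0.4863, -0.1473, 0.0199]
tool_rot: [0.001, 0.707, 0.707, 0.0]
contact_force: [0.2, -1.6, 2.0]
gripper_width: 0.238
grasp_force: 1.1
```

Request:
servo_tool(
  deltas=[
    [[24,-0.001,0.02,0,0],[24,-0.001,0.02,0,0],[24,-0.001,0.02,0,0],[24,-0.001,0.02,0,0],[24,-0.001,0.02,0,0],[24,-0.001,0.02,0,0],[24,-0.001,0.02,0,0],[24,0,0.018,0,0]],
  ],
)

```text
time: 10.85
tool_pos: [0.4785, 0.0108, 0.0196]
tool_rot: [0.0, 0.707, 0.707, -0.0]
contact_force: [-1.3, -2.2, 1.3]
gripper_width: 0.24
grasp_force: 1.0
```

Request:
servo_tool(
  deltas=[
    [[24,0,0.015,0,0],[24,0,0.012,0,0],[24,0,0.01,0,0],[24,0,0.008,0,0],[24,0,0.006,0,0],[24,0,0.004,0,0],[24,0,0.003,0,0],[24,0,0.002,0,0]],
  ],
)

```text
time: 11.65
tool_pos: [0.4794, 0.0691, 0.0195]
tool_rot: [0.0, 0.708, 0.707, -0.0]
contact_force: [-0.3, -2.1, 0.7]
gripper_width: 0.24
grasp_force: 1.0
```

```bash
python3 - <<'E'
from h import *
import pickle
s=manip.state(); w=grab_frame("wrist");pickle.dump((s,w),open("w6.pkl","wb")); print(s["tool_pos"],s["tool_rot"],s["contact_force"])
save("w6.png",w["pixels"])
E
```

```text
[0.47939465 0.06912837 0.01947683] [ 2.83103496e-05  7.07705662e-01  7.06507391e-01 -4.12711509e-05] [-0.34311438 -2.06777797  0.71434193]
```

View pics/w6.png

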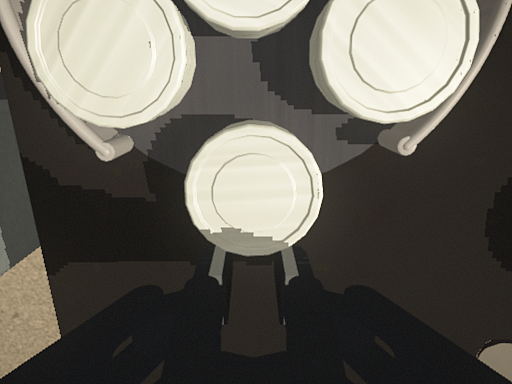

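Tin7 is at (254,188), centred between the posts at (108,150) and (406,147), with the slot free ahead of it. I'll finish with a slow push.

Request:
servo_tool(
  deltas=[
    [[24,0.0005,0.005,0,0],[24,0,0.005,0,0],[24,0,0.004,0,0],[24,0,0.003,0,0],[24,0,0.003,0,0],[24,0,0.002,0,0],[24,0,0.001,0,0],[24,0,0,0,0]],
  ],
)

```text
time: 12.5
tool_pos: [0.4797, 0.0924, 0.0194]
tool_rot: [-0.0, 0.708, 0.707, 0.0]
contact_force: [-0.9, -0.4, 0.0]
gripper_width: 0.242
grasp_force: 0.1
```

```bash
python3 - <<'E'
from h import *
import pickle
s=manip.state(); w=grab_frame("wrist");pickle.dump((s,w),open("w7.pkl","wb")); print(s["tool_pos"],s["tool_rot"],s["contact_force"])
save("w7.png",w["pixels"])
E
```

```text
[0.47973132 0.0923886  0.01937661] [-2.01373513e-04  7.07588982e-01  7.06624219e-01  6.96592329e-05] [-0.94611412 -0.38083081  0.01924811]
```

View pics/w7.png

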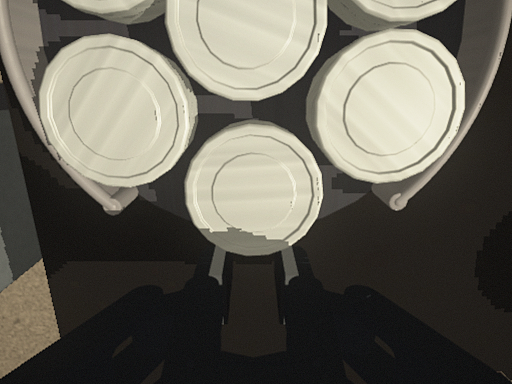

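```bash
python3 - <<'E'
from h import *
import pickle
s,f=pickle.load(open("w7.pkl","rb"))
for n,x,y,z in [("t7",254,187,.026),("pL",113,203,.022),("pR",399,203,.022),("t5",387,104,.026),("t6",115,108,.026),("t1",246,22,.026)]: print(n,wray(s,f,x,y,z).round(4))
E
```

```text
t7 [0.4787 0.1323 0.026 ]
pL [0.4199 0.1242 0.022 ]
pR [0.5391 0.124  0.022 ]
t5 [0.5275 0.1642 0.026 ]
t6 [0.4275 0.1629 0.026 ]
t1 [0.476  0.1913 0.026 ]
```

Tin7 is about 58 mm from the tray centre, with roughly 3 mm of gap left. I'll nudge it 2.5 mm more and then withdraw.

Request:
servo_tool(
  deltas=[
    [[24,0,0.0015,0,0],[24,0,0.001,0,0],[24,0,0,0,0],[24,0,-0.01,0,0],[24,0,-0.03,0,0],[24,0,-0.04,0.02,0],[24,0,-0.04,0.04,0],[24,0,-0.04,0.04,0]],
  ],
)

```text
time: 13.35
tool_pos: [0.4787, -0.0577, 0.1105]
tool_rot: [-0.001, 0.708, 0.707, -0.0]
contact_force: [0.9, 0.1, -0.0]
gripper_width: 0.241
grasp_force: 0.0
```

Request:
servo_tool(
  deltas=[
    [[24,0,-0.03,0.03,0],[24,0,-0.02,0.01,0],[24,0,0,0,0],[24,0,0,0,0],[24,0,0,0,0],[24,0,0,0,0],[24,0,0,0,0],[24,0,0,0,0]],
  ],
)

```text
time: 14.15
tool_pos: [0.4796, -0.1054, 0.1496]
tool_rot: [-0.001, 0.707, 0.707, -0.0]
contact_force: [0.7, -0.5, 0.2]
gripper_width: 0.239
grasp_force: 0.0
```

```bash
python3 - <<'E'
from h import *
s=manip.state(); print(s["tool_pos"],s["time"])
f=grab_frame("top")
a=cv2.resize(f["pixels"][175:265,145:400],None,fx=3.1,fy=3.1,interpolation=cv2.INTER_CUBIC)
b=cv2.resize(f["pixels"][185:260,145:235],None,fx=4,fy=4,interpolation=cv2.INTER_CUBIC)
b=np.hstack([b,np.zeros((b.shape[0],a.shape[1]-b.shape[1],3),np.uint8)])
save("fin.png",np.vstack([a,b]))
E
```

```text
[ 0.47959363 -0.10543103  0.14956928] 14.15
```

View pics/fin.png

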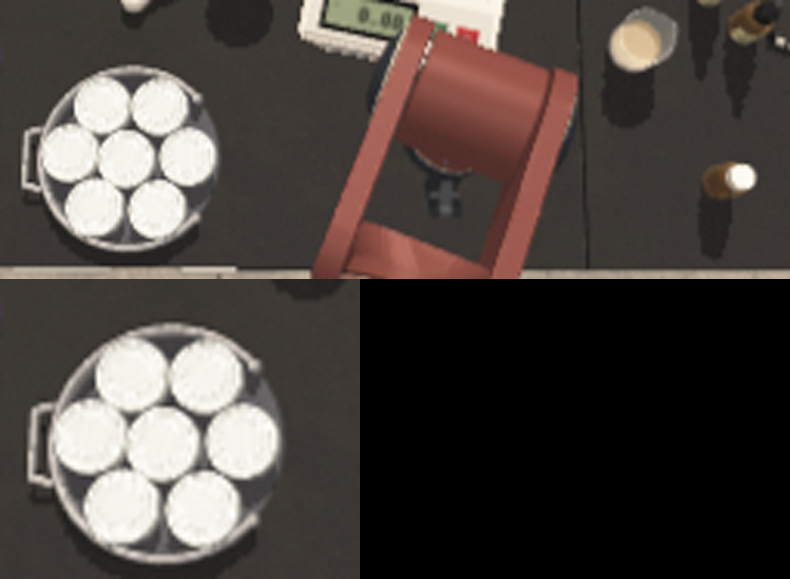

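The top view shows all seven tins packed in the tray, one at (128,157) with six round it. The mouth tin at (188,157) is inside the rim line, and the bottle (740,177) and beaker (635,45) have not moved. I'm handing it in.

```bash
python3 -c "
from plant import manip
print(manip.job_done())"
```

```text
the job is handed in; nothing more can be done
None
```

I slid both outside tins into the tray and handed the job in at about 14 s: all seven stand together, one in the middle and six round it, none past the mouth, and the bottle and beaker were not moved.

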